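# Load a sample carrier under the spring clip of a measuring stage

### The arm

A 6-joint arm with a two-finger parallel gripper is mounted at the origin on a cart in front of the work surface, level with it; the furniture and walls round the work are solid. World frame = base frame: x ahead of the robot, y to its left, z up, the work surface at z = 0. Lengths are in m, angles in rad, forces in N, time in s.
With the tool pointing down it reaches from about 0.375 to 0.9 m from the base axis. Payload 3.1 kg.
Tool frame: the origin (TCP) lies between the finger pads; the fingertips stand 17 mm ahead of it and the grasp point (between the pads) lies 2 mm behind it; z points along the fingers, y is the line along which they close (so a half turn about z gives the same grasp; the last joint's range is limited). The gripper opens to 85 mm and grips with 20 to 120 N. Pads are 22 mm wide; open, the fingers measure 114 mm over their backs; the gripper's body (76 mm by 85 mm) begins 54 mm behind the grasp point. The pads swing forward as they close: fully open they stand 13 mm farther back than shut.
Start: joints at [-1.377, 0.527, 1.433, -0, 1.181, -0.178], TCP at [0.227, -0.582, 0.248] pointing down, gripper open.
Joint ranges: [-3.08, 3.08], [-0.75, 2.2], [0.22, 2.44], [-1.43, 4.57], [0, 2.65], [-2.85, 2.85]. Speed limits (rad/s): [2.79, 2.79, 3.14, 3.14, 3.14, 3.14].

### API

Orientations are given as a unit quaternion [x, y, z, w].
In Python, from station import sense, vision, order gives the robot as it stands.
- The arm moves only by the shell command python3 -m crank 'ROWS' [OPENING] [FORCE]. ROWS is JSON, a list of rows, each an object with "dp": the shift along the world's x, y, z in units of 30 mm (1.0 is 30 mm), a list of three; "angular": the turn, a rotation vector about the world's x, y, z in degrees, a list of three. In form: [{"dp": [dx, dy, dz], "angular": [ax, ay, az]}, ...]. A call has 1 to 20 rows; each row shifts and turns the commanded pose from where the row before left it; what a row does not reach is not made up. A row lasts 1/10 s, in which the tool goes at most 50 mm and 8.59 degrees, less where a joint would pass 70% of its speed; a pose out of reach is approached as far as the arm can. A call is refused whole if a number of a shift passes 1 or a number of a turn 8.59, either way. A call with a gripper value outside its range is refused whole. OPENING is the closure, from 0 (fully open) to 1 (shut), set as the call begins (- or left out, the last holds). The fingers move at their own pace and stop on an object; FORCE is the grip in N (left out, the last holds). Time passes only in rows, so rows that do not move let the fingers close. It gives the time, the measured TCP pose, the force, the opening and the grip force at its end, in the units of the state.
- sense(): the state, without advancing time (a new reading comes with each control period).
- vision.snapshot(name): name is "scene" or "top" or "wrist"; returns a dict with "image" (480x640x3 uint8, blue, green, red), "range_z" (480x640 float32, m along the optical axis (not along the pixel's ray), 0 where there is no reading), "mtx" (3x3 intrinsics, pixels), "dist" ([k1, k2, p1, p2, k3] as OpenCV has them; the pictures are not rectified), "pose" (4x4, takes a point from camera to world coordinates); the wrist camera has in their place "mount" (4x4, takes a point from camera to tool coordinates, whose origin is the TCP and whose axes are the flange's). Camera axes: x right, y down, z forward; pixel columns grow to the right and rows downward; lengths in m; the calibration is good to about 2 mm. A picture is of the moment at which its call begins: read the wrist's pose just before it.
- order.sign_off(): hands the job in; it is judged then, once.
The state is a dict: "t": time; "q": joint angles; "qd": joint speeds; "tau": joint torques, N m; "tcp_pos": TCP position; "tool_rot": TCP orientation; "force": force on the tool from outside, world axes, zero at the start; "ft_torque": the same for the moment, N m; "finger_gap": opening from 0.0 (shut) to 1.0 (fully open); "gripper_force": force on a finger pad.
Only numpy, scipy, OpenCV 4.12 (cv2) and the standard library are available. Lean on these libraries where they do the work, as an engineer would, in place of code of your own. Each camera call takes 0.05 s, during which the arm holds its last target. There are 200 camera calls.

### The job

Load the aluminium sample carrier into the black measuring stage. Press the red thumb tab of the spring clip down with one fingertip and keep it down while the other fingertip pushes the carrier along its guide, under the raised clip toes, fully home against the stop; then let the tab go, so that the toes close on the carrier, and move clear. Only press and push: the carrier must not be lifted or carried, and the things lying round the stage stay where they are.

Things in the scene. Friction and masses are not known exactly. Their poses are not given: they have to be found in the camera images.
- stage: Black measuring stage bolted to the table, plate 152 x 66 x 8 mm. Origin on the table under the clip's hinge pin; x = push direction along the guide, towards the stop; y across; z up. Plate spans x -98 to +54 mm, its top (the bed) is at z = 8 mm. Two guide strips, tops at z = 13 mm, x -94 to -6 mm, leave a channel 34 mm wide about y = 0. Hinge pin at x = 0, z = 17 mm.
- stage_stop (a point): Middle of the stop at bed height (stage x = -6, y = 0, z = 8 mm): the front face of the clip's hinge block and ears, which the carrier's front edge meets when it is fully home. The two ears reach z = 23 mm at stage y = +-13.5 to 19.5 mm, x -6 to +6 mm.
- clip (a joint): Spring clip's angle about the hinge pin. 0: at rest, toes on the bed; grows as the thumb tab is pressed; 0.50: tab fully down (hard end). The 6 mm carrier passes under the toes from about 0.28, with ease from 0.35. Closed on a carrier it reads about 0.28. 3 N at the middle of the tab start it, 7 N hold it fully down; it springs back when let go.
- clip_toes (a point): Front lower edge of the clip's two steel toes, midway between them: at rest at stage x = -24 mm, on the bed. The toes stand at y = +-10 mm, x -24 to -19 mm, and bar the channel; a carrier pushed against them only jams them tighter. Tab fully down: the toes are about 10 mm above the bed and their fronts have swung 1 mm towards the carrier.
- clip_tab (a point): Middle of the top face of the red ribbed thumb tab, behind the hinge pin (stage x > 0); the face is 34 mm long (along stage x), 24 mm wide. At rest it slopes up away from the pin by 0.5 rad, this point being at stage x = 22, z = 28 mm. Fully down the face is level, its top at z = 16 mm from x = 8 to 41 mm.
- carrier: Loose aluminium sample carrier, 90 to 140 g, on the bed in the channel before the toes: plate 32 x 32 x 6 mm with a round violet coupon; at its rear edge an upright push lug 5 mm thick, 24 mm wide, top 22 mm above the underside. Origin: centre of the underside, x as the stage's; front edge at x = +16, rear face of the lug at -16 mm. Meets the closed toes at stage x = -40, fully home at -22 mm.
- lens_tube: Bystander: black lens tube, 31 mm across, 28 mm high, beside the stage. Origin at the centre of its underside.
- lens_box: Bystander: round pale lens box, 44 mm across, 18 mm high, beside the stage. Origin at the centre of its underside.
- tweezers: Bystander: steel tweezers, 121 mm long, 6 mm high, lying beside the stage. Origin at the centre of the underside.
- ball_driver_blue: Bystander: ball driver with a blue handle, 152 mm long, 16 mm high, lying beside the stage. Origin at the centre of the underside.
- post_50: Bystander: steel optical post, 13 mm across, standing, 50 mm high, behind the stage's tab end. Origin at the centre of its underside.
- usb_stick: Bystander: red USB stick, 50 x 18 x 8 mm, lying behind the stage's tab end. Origin at the centre of the underside.

How it is judged:
By the outcome, as a careful person would: the job done as asked, in the order asked, and still so for the second after the job is handed in, with the robot touching nothing.
It also fails if it takes over 48 s, if anything falls off the work surface, if the arm or the gripper's body presses on something with over 40 N, if the wrist force passes 120 N, or if a joint passes its speed limit or range.

## Working session

There is one attempt and no reset: what is moved stays moved. The work goes in short steps, Python scripts to look and compute and a shell command to move; the robot and the scene stay as the last step left them, time stands still between calls to the robot, and variables do not carry over. Pictures are saved under pics/ and viewed, at most 10 in all, crops included, and the job is handed in when it is done.

```bash
mkdir -p pics; ls
python3 - <<'E'
from station import sense,vision
import cv2,numpy as np,pickle
s=sense();print(s)
for n in("top","scene"):
    d=vision.snapshot(n);pickle.dump(d,open(f"{n}.pkl","wb"));cv2.imwrite(f"pics/{n}.png",d["image"]);print(d["mtx"],d["dist"],d["pose"])
E
```

```text
pics
{'t': 0.0, 'q': array([-1.37749252e+00,  5.28492807e-01,  1.43389434e+00,  2.09450613e-05,
        1.18135043e+00, -1.78474024e-01]), 'qd': array([-7.28109758e-05,  1.17131371e-03,  1.41991630e-04, -4.34552618e-04,
        3.08149207e-04, -1.65174706e-05]), 'tau': array([ 3.19894407e-04, -4.42341828e+01, -1.78025651e+01, -1.98696875e-04,
        8.45996401e-03, -1.38157031e-05]), 'tcp_pos': array([ 0.22696378, -0.58162342,  0.24731972]), 'tool_rot': array([ 9.82772521e-01,  1.84816181e-01,  1.73169240e-06, -1.07250441e-03]), 'force': array([-0.01565501, -0.0617193 , -0.00381107]), 'ft_torque': array([-0.01268128,  0.02003714, -0.00332301]), 'gripper_force': 0.0, 'finger_gap': 0.9975732873779252}
[[554.37346463   0.         315.45877133]
 [  0.         554.37346463 239.07969022]
 [  0.           0.           1.        ]] [-0.09219965  0.          0.          0.          0.        ] [[-0.02401414 -0.99389651  0.10767098  0.47445403]
 [-0.99947532  0.02152722 -0.02420068  0.07290297]
 [ 0.02173511 -0.10819564 -0.99389199  0.91720389]
 [ 0.          0.          0.          1.        ]]
[[539.60304161   0.         320.87562507]
 [  0.         539.60304161 242.67284065]
 [  0.           0.           1.        ]] [-0.0446964  0.         0.         0.         0.       ] [[-0.90335218 -0.28122673  0.32383078  0.27905199]
 [-0.42880954  0.60766755 -0.66847777  0.6338331 ]
 [-0.00878764 -0.74273258 -0.66953051  0.63675591]
 [ 0.          0.          0.          1.        ]]
```

View pics/top.png

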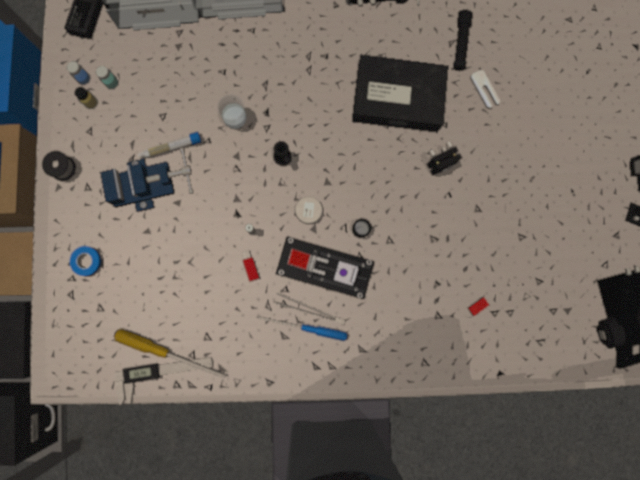

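View pics/scene.png

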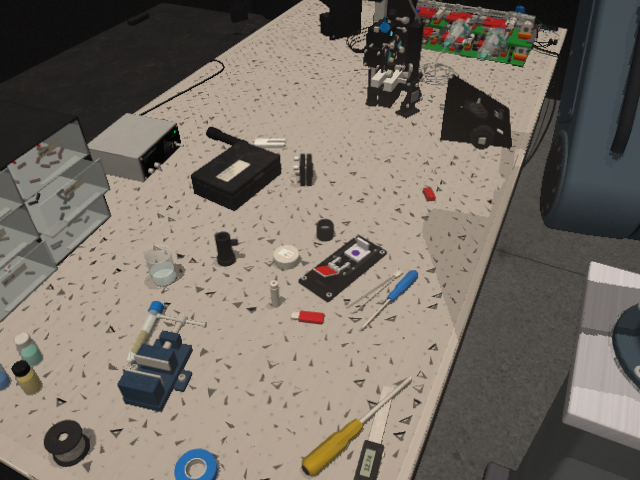

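The top view shows the stage centred near pixel (325,267), the red tab at (299,259) and the violet coupon at (345,271). The push direction runs image left and slightly up. The scene view agrees.

```bash
cat > h.py <<'E'
import cv2,numpy as np
from scipy.spatial.transform import Rotation as R
def cast(d,px,z,pose=None):
    P=d["pose"] if pose is None else pose
    u=cv2.undistortPoints(np.float64(px).reshape(-1,1,2),d["mtx"],d["dist"]).reshape(-1,2)
    r=np.c_[u,np.ones(len(u))]@P[:3,:3].T
    return P[:3,3]+r*((z-P[2,3])/r[:,2])[:,None]
def blob(m,near=None):
    n,l,st,c=cv2.connectedComponentsWithStats(m.astype(np.uint8))
    i=[k for k in range(1,n) if st[k,4]>15]
    k=max(i,key=lambda k:st[k,4]) if near is None else min(i,key=lambda k:np.hypot(*(c[k]-near)))
    return l==k,c[k],st[k,4]
def wpose(s,d):
    T=np.eye(4);T[:3,:3]=R.from_quat(s["tool_rot"]).as_matrix();T[:3,3]=s["tcp_pos"];return T@d["mount"]
def px(m): return np.argwhere(m)[:,::-1].astype(float)
E
python3 - <<'E'
from h import *;import pickle
d=pickle.load(open("top.pkl","rb"));im=d["image"];hsv=cv2.cvtColor(im,cv2.COLOR_BGR2HSV)
roi=np.zeros(im.shape[:2],bool);roi[225:310,265:385]=1
m,c,a=blob((hsv[...,2]<75)&roi,(325,267));print("stage",c,a)
r=cv2.minAreaRect(cast(d,px(m),.008)[:,:2].astype(np.float32));print(r)
red=(hsv[...,1]>150)&((hsv[...,0]<8)|(hsv[...,0]>172))&roi
m,c,a=blob(red,(299,259));print("tab",c,a,cast(d,[c],.028))
vio=(hsv[...,0]>115)&(hsv[...,0]<160)&(hsv[...,1]>70)&roi
m,c,a=blob(vio,(345,271));print("vio",c,a,cast(d,[c],.014))
print("post,usb,tube,box",cast(d,[(250,228),(251,269),(362,228),(308,210)],.03)[:,:2])
E
```

```text
stage [325.87737097 267.93206881] 2267
((0.5264798402786255, 0.03591807186603546), (0.15069721639156342, 0.06623499095439911), 73.3891830444336)
tab [298.61923077 258.52692308] 260 [[0.53994365 0.07906692 0.028     ]]
vio [343. 272.] 37 [[0.51732028 0.00727782 0.014     ]]
post,usb,tube,box [[ 0.59080959  0.15636829]
 [ 0.52468326  0.15553753]
 [ 0.58696188 -0.02442821]
 [ 0.61818549  0.06224116]]
```

```bash
R='{"dp":[0.49,1,-0.1],"angular":[0,0,-1.9]}'; python3 -m crank '[{"dp":[0.49,1,-0.1],"angular":[0,0,-1.9]},{"dp":[0.49,1,-0.1],"angular":[0,0,-1.9]},{"dp":[0.49,1,-0.1],"angular":[0,0,-1.9]},{"dp":[0.49,1,-0.1],"angular":[0,0,-1.9]},{"dp":[0.49,1,-0.1],"angular":[0,0,-1.9]},{"dp":[0.49,1,-0.1],"angular":[0,0,-1.9]},{"dp":[0.49,1,-0.1],"angular":[0,0,-1.9]},{"dp":[0.49,1,-0.1],"angular":[0,0,-1.9]},{"dp":[0.49,1,-0.1],"angular":[0,0,-1.9]},{"dp":[0.49,1,-0.1],"angular":[0,0,-1.9]},{"dp":[0.49,1,-0.1],"angular":[0,0,-1.9]},{"dp":[0.49,1,-0.1],"angular":[0,0,-1.9]},{"dp":[0.49,1,-0.1],"angular":[0,0,-1.9]},{"dp":[0.49,1,-0.1],"angular":[0,0,-1.9]},{"dp":[0.49,1,-0.1],"angular":[0,0,-1.9]},{"dp":[0.49,1,-0.1],"angular":[0,0,-1.9]},{"dp":[0.49,1,-0.1],"angular":[0,0,-1.9]},{"dp":[0.49,1,-0.1],"angular":[0,0,-1.9]},{"dp":[0.49,1,-0.1],"angular":[0,0,-1.9]},{"dp":[0.49,1,-0.1],"angular":[0,0,-1.9]}]' 0.07
python3 -m crank '[{"dp":[0,0.3,0],"angular":[0,0,0]},{"dp":[0,0,0],"angular":[0,0,0]},{"dp":[0,0,0],"angular":[0,0,0]}]'
python3 - <<'E'
from h import *;from station import sense,vision;import pickle
s=sense();d=vision.snapshot("wrist");pickle.dump((s,d),open("w1.pkl","wb"));cv2.imwrite("pics/w1.png",d["image"]);print(s["tcp_pos"],s["finger_gap"],s["q"]);print(d["mount"])
E
```

```text
t: 2.1
tcp_pos: [0.5213, 0.0191, 0.1879]
tool_rot: [0.989, -0.146, -0.0, 0.0]
force: [0.4, -0.5, -0.5]
finger_gap: 0.929
gripper_force: 0.0
t: 2.4
tcp_pos: [0.5203, 0.0262, 0.1881]
tool_rot: [0.989, -0.145, -0.001, 0.0]
force: [-0.7, -0.6, 0.2]
finger_gap: 0.928
gripper_force: 0.0
[0.52033663 0.02621256 0.1881341 ] 0.9281753316470492 [-1.64051316e-01  4.74502226e-01  1.75257906e+00 -7.20710279e-04
  9.15562280e-01  1.69811394e+00]
[[ 8.85161777e-04 -9.60885029e-01 -2.76946165e-01  7.06690616e-02]
 [ 9.99999376e-01  6.61671326e-04  9.00431870e-04 -2.21325129e-04]
 [-6.81964167e-04 -2.76946789e-01  9.60885014e-01 -1.25422701e-01]
 [ 0.00000000e+00  0.00000000e+00  0.00000000e+00  1.00000000e+00]]
```

View pics/w1.png

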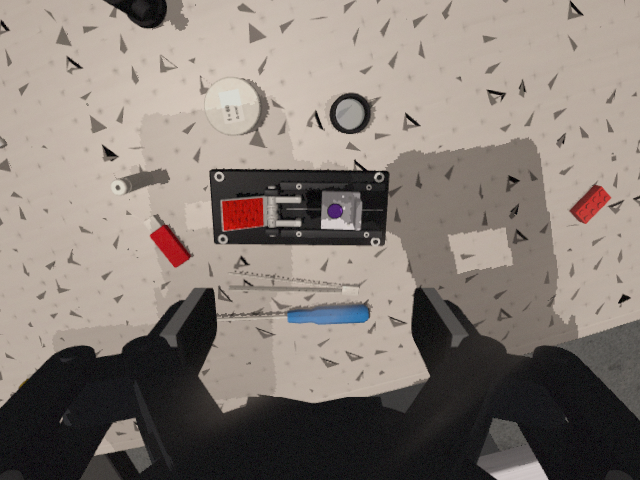

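The wrist view shows the stage from (210,170) to (388,245). The tab is near (242,213), the coupon at (335,211), the lug's rear edge at about u=361, and the fingertips at (215,292) and (413,292).

```bash
cat > m.py <<'E'
from h import *;import pickle
def meas(s,d):
    P=wpose(s,d);im=d["image"];hsv=cv2.cvtColor(im,cv2.COLOR_BGR2HSV)
    return P,im,hsv
if __name__=="__main__":
    s,d=pickle.load(open("w1.pkl","rb"));P,im,hsv=meas(s,d)
    roi=np.zeros(im.shape[:2],bool);roi[166:250,205:392]=1
    dark=(hsv[...,2]<70)&roi
    m,c,a=blob(dark,(300,230));r=cv2.minAreaRect(cast(d,px(m),.008,P)[:,:2].astype(np.float32));print("stage",r)
    red=(hsv[...,1]>150)&((hsv[...,0]<8)|(hsv[...,0]>172))&roi
    mt,ct,_=blob(red,(242,213));tab=cast(d,[ct],.028,P)[0]
    vio=(hsv[...,0]>115)&(hsv[...,0]<160)&(hsv[...,1]>90)&roi
    mv,cv,_=blob(vio,(335,211));v=cast(d,[cv],.014,P)[0]
    print("tab",ct,tab,"vio",cv,v)
    (cx,cy),(w,h),an=r;th=np.radians(an if w>h else an+90)
    ex=np.array([np.cos(th),np.sin(th)]);ex*=np.sign(ex@(tab-v)[:2]);print("yaw",np.degrees(np.arctan2(ex[1],ex[0])),"by tab-vio",np.degrees(np.arctan2(*(tab-v)[1::-1])))
    o=np.array([cx,cy])+.022*ex;ey=np.array([-ex[1],ex[0]])
    f=lambda p:np.round(np.c_[(p[:,:2]-o)@ex,(p[:,:2]-o)@ey]*1e3,1)
    print("origin",o,"tab",f(tab[None]),"vio",f(v[None]),"tcp",f(s["tcp_pos"][None]))
    # lug rear top edge, along stage axis at row 211
    g=hsv[205:218,350:392,2].mean(0);print(np.round(g).astype(int))
    # fingertips from range, in the tool frame
    K=d["mtx"];z=d["range_z"];
    for sl in((slice(285,420),slice(150,222)),(slice(285,420),slice(405,480))):
        v_,u_=np.mgrid[sl];zz=z[sl];ok=(zz>0.02)&(zz<.2);u=cv2.undistortPoints(np.c_[u_[ok],v_[ok]].astype(float).reshape(-1,1,2),K,d["dist"]).reshape(-1,2)
        p=np.c_[u,np.ones(len(u))]*zz[ok][:,None];t=p@d["mount"][:3,:3].T+d["mount"][:3,3]
        if len(t):print("finger n",len(t),"tool z",np.percentile(t[:,2],[50,90,98,100])*1e3,"y",np.percentile(t[t[:,2]>np.percentile(t[:,2],80),1],[0,2,50,98,100])*1e3,"x",np.percentile(t[:,0],[2,98])*1e3)
E
python3 m.py
```

```text
stage ((0.5283524394035339, 0.0366397388279438), (0.1509946882724762, 0.06818792223930359), 73.32791900634766)
tab [242.4651368  213.38128861] [0.53963283 0.08012575 0.028     ] vio [334.79041916 210.62275449] [0.51719418 0.00845678 0.014     ]
yaw 73.32791900634766 by tab-vio 72.61532384567055
origin [0.5346641  0.05771491] tab [[22.9  1.7]] vio [[-52.2   2.6]] tcp [[-34.3   4.7]]
[135 120 114 107  93  93 124 140 146 147 146 115  48  27  28  29  30  31
  29  29  27  26  26  26  26  26  27  30  29  27  28  29  29  24  22  24
  36 117 133 133 133 132]
finger n 7270 tool z [-40.57992361  -6.27412362   2.27184586   7.37567526] y [-53.79489363 -52.67637909 -39.98123026 -39.41790039 -39.18168924] x [-8.08126909 17.94486117]
finger n 7438 tool z [-41.1377968   -6.1527596    2.11058777   7.40435938] y [39.07283872 39.26399542 39.82209356 52.50755104 53.49668188] x [-8.05106254 18.00024256]
```

Run:
```python
from h import *;import pickle
s,d=pickle.load(open("w1.pkl","rb"));P=wpose(s,d)
th=np.radians(73.1);ex=np.array([np.cos(th),np.sin(th)]);ey=np.array([-ex[1],ex[0]]);o=np.array([.5330,.0580])
f=lambda p:np.round(np.c_[(p[:,:2]-o)@ex,(p[:,:2]-o)@ey]*1e3,1)
hsv=cv2.cvtColor(d["image"],cv2.COLOR_BGR2HSV)
print("lug rear",f(cast(d,[(361.5,211),(361.5,220),(361.5,202)],.030,P)),"corners z8",f(cast(d,[(210,170),(388,245),(388,172),(212,245)],.008,P)))
print("carrier front", f(cast(d,[(321,211)],.014,P)), "toes front",f(cast(d,[(301,198),(301,223)],.012,P)))
print("tool y",R.from_quat(s["tool_rot"]).as_matrix()[:2,1],"want",-ex,"yawdeg tool",np.degrees(np.arctan2(*(-R.from_quat(s["tool_rot"]).as_matrix()[1::-1,1]))))
print("tcp",f(s["tcp_pos"][None]))
cv2.imwrite("pics/w1c.png",cv2.resize(d["image"][160:255,200:395],None,fx=4,fy=4,interpolation=cv2.INTER_CUBIC))
```

```text
lug rear [[-72.3  -2.8]
 [-72.6   4.6]
 [-72.  -10.1]] corners z8 [[  52.7  -32.4]
 [-100.1   33. ]
 [ -96.3  -31.3]
 [  55.6   33.7]]
carrier front [[-40.4   1.1]] toes front [[-23.6  -9.5]
 [-23.5  12.1]]
tool y [-0.28684236 -0.95797754] want [-0.29070219 -0.95681358] yawdeg tool 73.33098873429519
tcp [[-34.1   2.9]]
```

View pics/w1c.png

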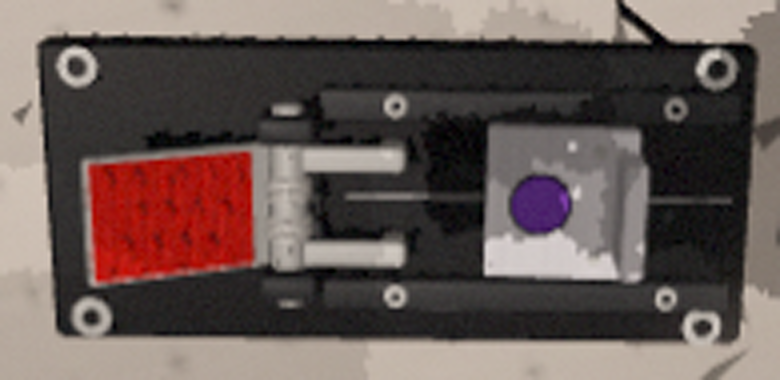

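The crop confirms the stage is straight and the carrier front is about 16 mm short of the toes. The lug rear is at stage x≈-72. The push is about 34 mm, longer than the tab allows at a fixed gap, so I need to know how the fingertips extend as they close.

```bash
cat > cal.py <<'E'
from h import *;from station import sense,vision
s=sense();d=vision.snapshot("wrist");K=d["mtx"];z=d["range_z"]
v_,u_=np.mgrid[230:440,120:315];zz=z[230:440,120:315];ok=(zz>0.02)&(zz<.17)
u=cv2.undistortPoints(np.c_[u_[ok],v_[ok]].astype(float).reshape(-1,1,2),K,d["dist"]).reshape(-1,2)
t=(np.c_[u,np.ones(len(u))]*zz[ok][:,None])@d["mount"][:3,:3].T+d["mount"][:3,3]
t=t[abs(t[:,0])<20];top=t[t[:,2]>t[:,2].max()-.006]
print("gap",s["finger_gap"],"tip z",np.percentile(t[:,2],[99.5,100])*1e3,"y",np.percentile(top[:,1],[2,98])*1e3)
E
W='x'
python3 -m crank '[{"dp":[0,0,0],"angular":[0,0,0]},{"dp":[0,0,0],"angular":[0,0,0]},{"dp":[0,0,0],"angular":[0,0,0]}]' 0.30 20|grep gap; python3 cal.py
python3 -m crank '[{"dp":[0,0,0],"angular":[0,0,0]},{"dp":[0,0,0],"angular":[0,0,0]}]' 0.2|grep gap; python3 cal.py
python3 -m crank '[{"dp":[0,0,0],"angular":[0,0,0]},{"dp":[0,0,0],"angular":[0,0,0]}]' 0.12|grep gap; python3 cal.py
python3 -m crank '[{"dp":[0,0,0],"angular":[0,0,0]},{"dp":[0,0,0],"angular":[0,0,0]}]' 0.02|grep gap; python3 cal.py
```

```text
finger_gap: 0.697
gap 0.6972842545571474 tip z [ 8.93620252 13.15058421] y [-35.68139894 -29.59805688]
finger_gap: 0.801
gap 0.8006727006901948 tip z [ 7.16547818 10.70449974] y [-39.42506084 -33.84764158]
finger_gap: 0.883
gap 0.8825975718130399 tip z [5.24979679 8.69769719] y [-43.58222477 -37.38109797]
finger_gap: 0.979
gap 0.9790358263022124 tip z [2.44808567 5.51948254] y [-47.04392927 -41.66466451]
```

```bash
python3 -m crank '[{"dp":[0.1,0,-0.83],"angular":[0,0,0]},{"dp":[0,0,-0.83],"angular":[0,0,0]},{"dp":[0,0,-0.83],"angular":[0,0,0]},{"dp":[0,0,-0.83],"angular":[0,0,0]},{"dp":[0,0,-0.83],"angular":[0,0,0]},{"dp":[0,0,0],"angular":[0,0,0]},{"dp":[0,0,0],"angular":[0,0,0]}]' 0.02
python3 - <<'E'
from h import *;from station import sense,vision;import pickle
s=sense();d=vision.snapshot("wrist");pickle.dump((s,d),open("w2.pkl","wb"));cv2.imwrite("pics/w2.png",d["image"])
th=np.radians(73.1);ex=np.array([np.cos(th),np.sin(th)]);ey=np.array([-ex[1],ex[0]]);o=np.array([.5330,.0580])
p=s["tcp_pos"][:2]-o;print(p@ex,p@ey,s["tcp_pos"],s["force"])
E
```

```text
t: 4.25
tcp_pos: [0.524, 0.0267, 0.0638]
tool_rot: [0.989, -0.145, -0.0, -0.0]
force: [0.5, -0.6, 0.1]
finger_gap: 0.983
gripper_force: 0.0
-0.03250369595720241 -0.0005162218695548447 [0.52404503 0.02674996 0.06376358] [ 0.53063853 -0.55441515  0.05014984]
```

View pics/w2.png

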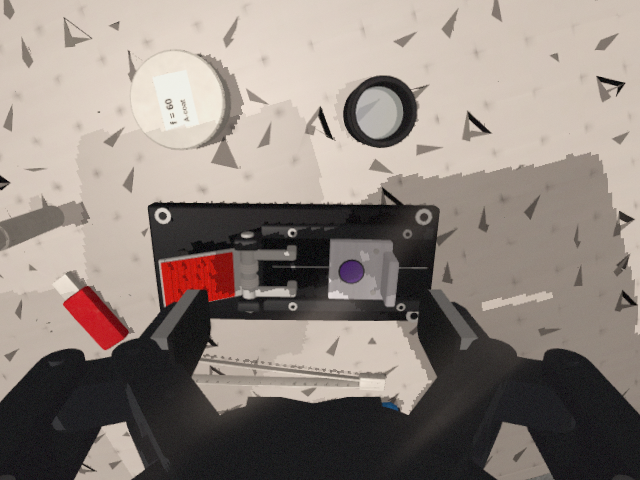

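The wrist now shows the lug's rear edge at about (398,272), the coupon at (351,271), and the fingertips at (208,292) and (420,292) over the tab and behind the lug. I'll cross-check the numbers.

Run:
```python
from h import *;import pickle
s,d=pickle.load(open("w2.pkl","rb"));P=wpose(s,d)
th=np.radians(73.1);ex=np.array([np.cos(th),np.sin(th)]);ey=np.array([-ex[1],ex[0]]);o=np.array([.5330,.0580])
f=lambda p:np.round(np.c_[(p[:,:2]-o)@ex,(p[:,:2]-o)@ey]*1e3,1)
print("lug rear top ends",f(cast(d,[(397,254),(398,304)],.030,P)))
print("coupon",f(cast(d,[(351,271)],.014,P)),"front",f(cast(d,[(329,265)],.014,P)))
print("toes",f(cast(d,[(297,252),(297,291)],.012,P)),"plate top corners",f(cast(d,[(149,204),(438,206)],.008,P)),"pin ends",f(cast(d,[(247,234),(249,298)],.017,P)))
print("tab near edge x",f(cast(d,[(234,250),(237,297)],.020,P)),"tab far",f(cast(d,[(160,260)],.036,P)))
```

```text
lug rear top ends [[-71.1 -14.4]
 [-73.4  11.4]]
coupon [[-51.8   0.7]] front [[-40.3  -2.6]]
toes [[-23.9  -8.9]
 [-23.7  13.1]] plate top corners [[ 52.2 -33. ]
 [-95.9 -32.5]] pin ends [[  0.5 -19.9]
 [  1.2  14.9]]
tab near edge x [[  6.7 -12.6]
 [  6.7  12.9]] tab far [[ 37.3 -13.1]]
```

```bash
python3 -m crank '[{"dp":[0,-0.02,-0.5],"angular":[0,0,0]},{"dp":[0,0,-0.38],"angular":[0,0,0]},{"dp":[0,0,0],"angular":[0,0,0]}]'
python3 -m crank '[{"dp":[0,0,-0.15],"angular":[0,0,0]},{"dp":[0,0,-0.1],"angular":[0,0,0]},{"dp":[0,0,0],"angular":[0,0,0]}]'
python3 -m crank '[{"dp":[0,0,-0.1],"angular":[0,0,0]},{"dp":[0,0,-0.05],"angular":[0,0,0]},{"dp":[0,0,0],"angular":[0,0,0]}]'
```

```text
t: 4.6
tcp_pos: [0.5238, 0.0262, 0.0372]
tool_rot: [0.989, -0.145, -0.0, -0.0]
force: [0.4, 0.2, -0.1]
finger_gap: 0.98
gripper_force: 0.0
t: 4.9
tcp_pos: [0.5241, 0.0261, 0.0299]
tool_rot: [0.989, -0.145, -0.0, -0.0]
force: [0.4, -0.4, -0.1]
finger_gap: 0.98
gripper_force: 0.0
t: 5.2
tcp_pos: [0.5247, 0.0264, 0.0261]
tool_rot: [0.989, -0.145, 0.001, -0.0]
force: [-0.2, 1.0, 7.6]
finger_gap: 0.983
gripper_force: 3.0
```

```bash
python3 -m crank '[{"dp":[0,0,-0.05],"angular":[0,0,0]},{"dp":[0,0,0],"angular":[0,0,0]}]'|egrep 'tcp|for|gap'
python3 -m crank '[{"dp":[0,0,-0.05],"angular":[0,0,0]},{"dp":[0,0,0],"angular":[0,0,0]}]'|egrep 'tcp|for|gap'
python3 -m crank '[{"dp":[0,0,-0.05],"angular":[0,0,0]},{"dp":[0,0,0],"angular":[0,0,0]}]'|egrep 'tcp|for|gap'
```

```text
tcp_pos: [0.5247, 0.0267, 0.0249]
force: [-0.6, 2.3, 8.0]
finger_gap: 0.985
gripper_force: 3.5
tcp_pos: [0.5248, 0.0269, 0.0235]
force: [-0.0, 3.9, 8.9]
finger_gap: 0.98
gripper_force: 4.1
tcp_pos: [0.5248, 0.0271, 0.0222]
force: [-0.9, 4.5, 10.3]
finger_gap: 0.983
gripper_force: 4.7
```

Run:
```python
from station import vision
import cv2
a=vision.snapshot("wrist")["image"][180:340,130:460];cv2.imwrite("pics/w3.png",cv2.resize(a,None,fx=2.4,fy=2.4))
```

```text
(no output)
```

View pics/w3.png

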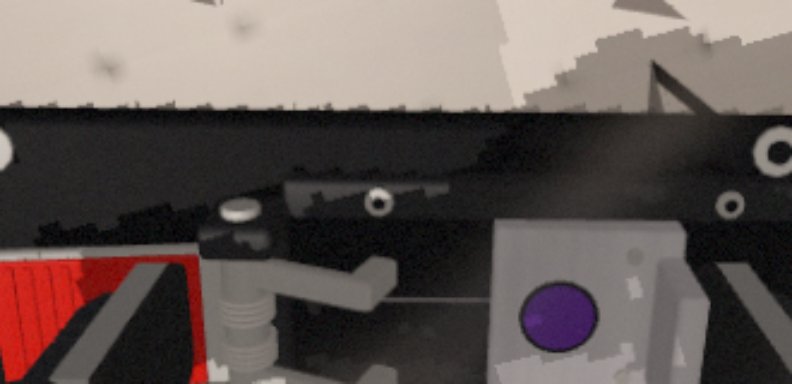

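The toes are raised (near (380,275) in the crop). The tab finger is on the red face and the push finger is just behind the lug. Starting the push.

```bash
python3 -m crank '[{"dp":[0.02,0.064,0],"angular":[0,0,0]},{"dp":[0.02,0.064,0],"angular":[0,0,0]},{"dp":[0.02,0.064,0],"angular":[0,0,0]},{"dp":[0.02,0.064,0],"angular":[0,0,0]}]'|egrep 'tcp|for|gap'
python3 -m crank '[{"dp":[0.02,0.064,0],"angular":[0,0,0]},{"dp":[0.02,0.064,0],"angular":[0,0,0]},{"dp":[0.02,0.064,0],"angular":[0,0,0]},{"dp":[0.02,0.064,0],"angular":[0,0,0]},{"dp":[0,0,0],"angular":[0,0,0]}]'|egrep 'tcp|for|gap'
```

```text
tcp_pos: [0.5268, 0.0323, 0.0221]
force: [-2.5, -7.2, 8.6]
finger_gap: 0.981
gripper_force: 4.7
tcp_pos: [0.5294, 0.0405, 0.0218]
force: [-0.0, -4.3, 6.4]
finger_gap: 0.977
gripper_force: 3.1
```

```bash
C(){ egrep 'tcp|for|gap'; }
python3 -m crank '[{"dp":[0.0126,0.0414,0.03],"angular":[0,0,0]},{"dp":[0,0,0],"angular":[0,0,0]}]' 0.05 |C
python3 -m crank '[{"dp":[0.0126,0.0414,0.028],"angular":[0,0,0]},{"dp":[0,0,0],"angular":[0,0,0]}]' 0.08 |C
```

```text
tcp_pos: [0.5298, 0.042, 0.0227]
force: [-0.9, -3.7, 6.5]
finger_gap: 0.948
gripper_force: 3.0
tcp_pos: [0.5302, 0.0433, 0.0235]
force: [-1.2, -2.8, 5.7]
finger_gap: 0.918
gripper_force: 3.0
```

```bash
C(){ egrep 'tcp|for|gap'; }
python3 -m crank '[{"dp":[0.0126,0.0414,0.022],"angular":[0,0,0]},{"dp":[0,0,0],"angular":[0,0,0]}]' 0.11 |C
python3 -m crank '[{"dp":[0.0126,0.0414,0.024],"angular":[0,0,0]},{"dp":[0,0,0],"angular":[0,0,0]}]' 0.14 |C
python3 - <<'E'
from station import vision
import cv2
a=vision.snapshot("wrist")["image"][180:340,130:460];cv2.imwrite("pics/w4.png",cv2.resize(a,None,fx=2.4,fy=2.4))
E
```

```text
tcp_pos: [0.5305, 0.0446, 0.0242]
force: [-0.5, -2.6, 6.4]
finger_gap: 0.891
gripper_force: 3.1
tcp_pos: [0.5309, 0.0458, 0.0249]
force: [-1.8, -3.3, 6.1]
finger_gap: 0.861
gripper_force: 3.1
```

View pics/w4.png

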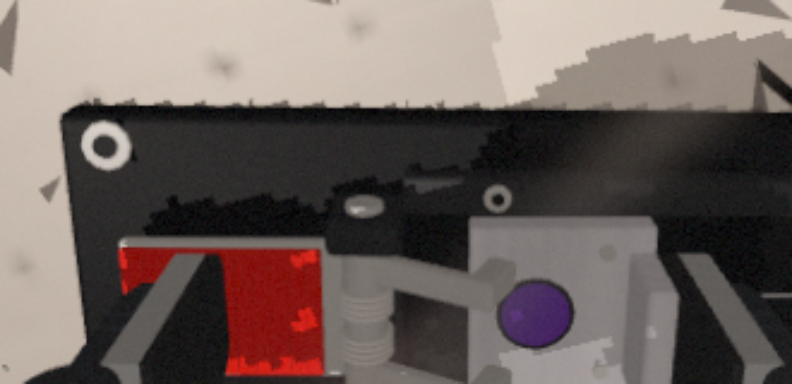

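The carrier front is under the raised toes and the tab is level and held. About 11 mm remain.

```bash
C(){ egrep 'tcp|for|gap'; }
python3 -m crank '[{"dp":[0.0126,0.0414,0.022],"angular":[0,0,0]},{"dp":[0,0,0],"angular":[0,0,0]}]' 0.17 |C
python3 -m crank '[{"dp":[0.0126,0.0414,0.024],"angular":[0,0,0]},{"dp":[0,0,0],"angular":[0,0,0]}]' 0.20 |C
python3 -m crank '[{"dp":[0.015,0.048,0],"angular":[0,0,0]},{"dp":[0.015,0.048,0],"angular":[0,0,0]},{"dp":[0,0,0],"angular":[0,0,0]}]'  |C
python3 -m crank '[{"dp":[0.01,0.032,0],"angular":[0,0,0]},{"dp":[0,0,0],"angular":[0,0,0]}]'  |C
```

```text
tcp_pos: [0.5313, 0.0471, 0.0256]
force: [-1.5, -3.7, 6.0]
finger_gap: 0.829
gripper_force: 3.1
tcp_pos: [0.5317, 0.0483, 0.0263]
force: [-1.6, -2.4, 6.5]
finger_gap: 0.796
gripper_force: 3.1
tcp_pos: [0.5324, 0.0509, 0.0262]
force: [-2.1, -4.9, 6.0]
finger_gap: 0.802
gripper_force: 3.1
tcp_pos: [0.5327, 0.0518, 0.0262]
force: [-0.7, -5.2, 6.8]
finger_gap: 0.803
gripper_force: 3.1
```

```bash
C(){ egrep 'tcp|for|gap'; }
python3 -m crank '[{"dp":[0.01,0.032,0],"angular":[0,0,0]},{"dp":[0,0,0],"angular":[0,0,0]}]'  |C
python3 -m crank '[{"dp":[0.01,0.032,0],"angular":[0,0,0]},{"dp":[0,0,0],"angular":[0,0,0]}]'  |C
python3 -m crank '[{"dp":[0.005,0.016,0],"angular":[0,0,0]},{"dp":[0,0,0],"angular":[0,0,0]}]'  |C
```

```text
tcp_pos: [0.533, 0.0528, 0.0262]
force: [-0.9, -4.6, 6.7]
finger_gap: 0.803
gripper_force: 3.1
tcp_pos: [0.5333, 0.0537, 0.0262]
force: [-1.1, -4.6, 5.6]
finger_gap: 0.8
gripper_force: 3.0
tcp_pos: [0.5334, 0.0542, 0.0262]
force: [-0.4, -5.3, 4.8]
finger_gap: 0.802
gripper_force: 3.1
```

```bash
C(){ egrep 'tcp|for|gap'; }
python3 -m crank '[{"dp":[0.007,0.022,0],"angular":[0,0,0]},{"dp":[0,0,0],"angular":[0,0,0]}]'  |C
python3 -m crank '[{"dp":[0.007,0.022,0],"angular":[0,0,0]},{"dp":[0,0,0],"angular":[0,0,0]}]'  |C
python3 - <<'E'
from station import vision
import cv2
a=vision.snapshot("wrist")["image"][180:340,130:460];cv2.imwrite("pics/w5.png",cv2.resize(a,None,fx=2.4,fy=2.4))
E
```

```text
tcp_pos: [0.5335, 0.0546, 0.0262]
force: [-2.0, -6.2, 5.3]
finger_gap: 0.803
gripper_force: 4.2
tcp_pos: [0.5335, 0.0547, 0.0262]
force: [-2.0, -9.0, 7.3]
finger_gap: 0.801
gripper_force: 5.4
```

View pics/w5.png

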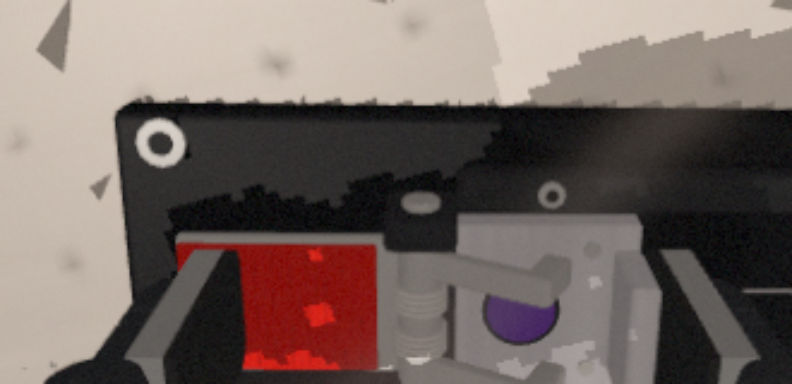

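The carrier's front edge has met the ears and motion has stalled with the force rising. I'll give it one firm nudge, back off the lug with the tab still down, then release slowly.

```bash
C(){ egrep 't:|tcp|for|gap'; }
python3 -m crank '[{"dp":[0.01,0.032,0],"angular":[0,0,0]},{"dp":[0,0,0],"angular":[0,0,0]},{"dp":[0,0,0],"angular":[0,0,0]}]'  |C
python3 -m crank '[{"dp":[-0.02,-0.06,0],"angular":[0,0,0]},{"dp":[-0.02,-0.06,0],"angular":[0,0,0]},{"dp":[0,0,0],"angular":[0,0,0]}]'  |C
python3 -m crank '[{"dp":[0,0,0.08],"angular":[0,0,0]},{"dp":[0,0,0.08],"angular":[0,0,0]},{"dp":[0,0,0.08],"angular":[0,0,0]},{"dp":[0,0,0.08],"angular":[0,0,0]},{"dp":[0,0,0.1],"angular":[0,0,0]},{"dp":[0,0,0.2],"angular":[0,0,0]},{"dp":[0,0,0.4],"angular":[0,0,0]},{"dp":[0,0,0.8],"angular":[0,0,0]},{"dp":[0,0,0.8],"angular":[0,0,0]},{"dp":[0,0,0.8],"angular":[0,0,0]},{"dp":[0,0,0.8],"angular":[0,0,0]},{"dp":[0,0,0],"angular":[0,0,0]},{"dp":[0,0,0],"angular":[0,0,0]}]'  |C
python3 - <<'E'
from h import *;from station import vision,sense
s=sense();d=vision.snapshot("wrist");P=wpose(s,d)
a=d["image"];cv2.imwrite("pics/w6.png",cv2.resize(a[140:290,150:450],None,fx=2.6,fy=2.6))
E
```

```text
t: 9.85
tcp_pos: [0.5335, 0.0549, 0.0263]
tool_rot: [0.99, -0.145, -0.0, 0.002]
force: [-4.2, -11.1, 8.4]
finger_gap: 0.8
gripper_force: 7.4
t: 10.15
tcp_pos: [0.5333, 0.0539, 0.0262]
tool_rot: [0.989, -0.146, 0.001, -0.0]
force: [-0.6, -0.1, 5.4]
finger_gap: 0.801
gripper_force: 2.6
t: 11.45
tcp_pos: [0.5326, 0.054, 0.1528]
tool_rot: [0.989, -0.145, 0.001, -0.0]
force: [0.4, -0.4, -0.6]
finger_gap: 0.8
gripper_force: 0.0
```

View pics/w6.png

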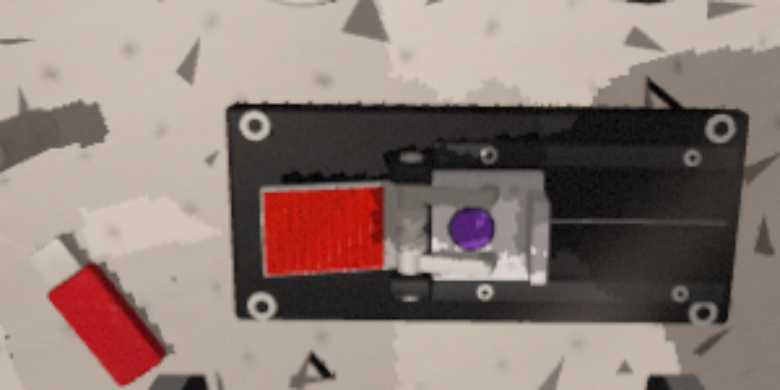

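The final view shows the carrier's front edge at the ears (about u=431), the toes closed on the plate beside the coupon at (472,228), and the tab sprung up. The robot is clear, so I'm handing the job in.

```bash
python3 -c "
from station import order
print(order.sign_off())"
```

```text
the job is handed in; nothing more can be done
None
```

The carrier is fully home against the stop with the clip toes closed on it, the robot is clear of everything, and the job was handed in at about 11.5 s of the 48 s allowed.

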